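# Clear the bench machine's catch tray in the service van

## Robot

A 6-joint arm with a two-finger parallel gripper is mounted at the origin on the work surface. World frame = base frame: x ahead of the robot, y to its left, z up, the work surface at z = 0. Lengths are in mm, angles in rad, forces in N, time in s.
With the tool pointing down it reaches from about 325 to 775 mm from the base axis. Payload 5.5 kg.
Tool frame: the origin (TCP) lies midway between the tips of the shut fingers; the grasp point (between the pads) lies 19 mm behind it; z points along the fingers, y is the direction in which the jaws open and shut (so a half turn about z gives the same grasp; the last joint's range is limited). The gripper opens to 88 mm and grips with 3 to 60 N. Pads are 20 mm wide; open, the fingers measure 115 mm over their backs; the gripper's body (75 mm by 178 mm) begins 61 mm behind the grasp point.
Start: joints at [-1.392, 0.091, 1.231, -0, 1.82, -0.057], TCP at [140.171, -583.411, 222.631] pointing down, gripper open.
Joint ranges: [-2.87, 2.87], [-0.86, 2.18], [0.17, 2.46], [-1.51, 4.65], [0.06, 2.69], [-2.65, 2.65]. Speed limits (rad/s): [2.57, 2.57, 3.01, 3.14, 3.14, 3.14].

## Interface

Orientations are given as [roll, pitch, yaw] about the fixed x, y, z axes, in that order (R = Rz(yaw) Ry(pitch) Rx(roll)).
In Python, from bench import bot gives the robot as it stands. The module is installed in compiled form; this text tells all that it offers.
- The arm moves only by the shell command python3 -m jog 'ROWS' [FORCE]. ROWS is JSON, a list that holds one entry, the list of rows, each a list of 5 numbers: the closure in counts, from 0 (fully open) to 255 (shut), then the shift along the world's x, y, z in cm, then the turn about the world's z in rad. A call has 1 to 5 rows; each row shifts and turns the commanded pose from where the row before left it; what a row does not reach is not made up. A row lasts 1/8 s, in which the tool goes at most 62.5 mm and 10.7 degrees, less where a joint would pass 70% of its speed; a pose out of reach is approached as far as the arm can. A call with a gripper value outside its range is refused whole. The fingers move at their own pace and stop on an object; FORCE is the grip in N (left out, the last holds). Time passes only in rows, so rows that do not move let the fingers close. It gives the time, the measured TCP pose, the force and the opening at its end, in the units of the state.
- bot.get_obs(): the state, without advancing time (a new reading comes with each control period).
- bot.snapshot(name): name is "side" or "top" or "wrist"; returns (picture, depth): 420x560x3 uint8, red, green, blue; 420x560 float32, mm along the optical axis (not along the pixel's ray), 0 where there is no reading.
- bot.camera_model(name): a dict with "fx", "fy", "cx", "cy" (pixels), "R" (3x3) and "t" (3): a world point X has camera coordinates R X + t. Camera axes: x right, y down, z forward; pixel columns grow to the right and rows downward; lengths in mm; the calibration is good to about 2 mm. A picture is of the moment at which its call begins: read the wrist's pose just before it. camera_model takes no time and is no camera call; for the wrist camera it gives the pose at the moment of the call.
- bot.finish_job(): hands the job in, once; it reports no verdict.
The state is a dict: "t": time; "qpos": joint angles; "joint_velocities": joint speeds; "joint_torque": joint torques, N m; "eef_pos": TCP position; "tcp_rot": TCP orientation; "contact_force": force on the tool from outside, world axes, zero at the start; "ft_torque": the same for the moment, N m; "opening": opening from 0.0 (shut) to 1.0 (fully open).
Only numpy, scipy, OpenCV 4.12 (cv2) and the standard library are available. Lean on these libraries where they do the work, as an engineer would, in place of code of your own. Each camera call takes 0.05 s, during which the arm holds its last target.

## Task

Slide the clear guard right back off the machine's catch tray and empty the tray: slide every tall chamfered sleeve fully home, upright, into a bore of the grey block (any bore, one sleeve in each), and put every flat roller into the white tote. Only when the tray is empty and every part is in its place, slide the guard fully shut again. Leave the mug, the wrench, the small white bottle and the screwdriver where they are.

Things in the scene. Friction and masses are not known exactly. Their poses are not given: they have to be found in the camera images.
- guard (a joint): The clear flat guard (336 x 140 x 5 mm) that slides level over the machine's catch tray. 0 = fully shut (tray covered), 0.170 m = fully open (end stop); it moves along the machine's own +y as it opens, with light friction (about 2 N), and stays where it is left. Its underside is 57 mm and its top face 62 mm above the table.
- guard_post (a point): Middle of the upright black grip post on the guard: 14 mm diameter, 34 mm tall (it stands from 62 to 96 mm above the table; this point is at 79 mm). With the guard shut it is at machine y = -50 mm, open at +120 mm. Grip or push it from above.
- machine: Grey bench machine, fixed. Origin on the table under the centre of its catch tray; own z up, own y points from the tray to the machine's head. Beyond the tray (own y 100 to 250 mm) a low bed 50 mm high, over which the open guard lies; from own y = 250 mm the head, 200 mm high. With the guard fully open its near edge is at own y = +100 mm.
- tray (a point): Centre of the catch tray's flat steel floor, 10 mm above the table. The floor is 320 mm along the machine's own x and 128 mm along its own y. Along its two long sides a lip only 8 mm above the floor; at the two short ends cheeks 56 mm above the table.
- block: Dark grey block 200 x 75 x 40 mm standing on a red bracket plate, fixed, with three equal vertical round bores in a row along its own x. Origin on the table under its centre, top face 46 mm above the table, own z up.
- tote: White open tote, fixed, 210 mm (own x) x 150 mm (own y) x 60 mm high outside, wall and floor 4 mm thick. Origin on the table under its centre, own z up.
- bore1 (a point): Centre of the mouth of bore 1, level with the block's top face (46 mm above the table), at own x = -62 mm of the block. The bore is 31.5 mm in diameter and 22 mm deep, with a flat blind floor.
- bore2 (a point): Centre of the mouth of bore 2, level with the block's top face (46 mm above the table), at own x = 0 mm of the block. The bore is 31.5 mm in diameter and 22 mm deep, with a flat blind floor.
- bore3 (a point): Centre of the mouth of bore 3, level with the block's top face (46 mm above the table), at own x = +62 mm of the block. The bore is 31.5 mm in diameter and 22 mm deep, with a flat blind floor.
- sleeve1_mid (a point): Centre (half-way up) of one of the up to three equal sleeves: plain steel, 30 mm diameter, 40 mm tall, both ends chamfered 2.5 x 3 mm, a dark hole drawn on the end face, about 130 g. It starts standing upright in the catch tray; own z is its axis. Fully home in a bore it stands 18 mm above the block's top and this point is 2 mm below the bore's mouth. None if this sleeve is absent.
- sleeve2_mid (a point): Centre (half-way up) of one of the up to three equal sleeves: plain steel, 30 mm diameter, 40 mm tall, both ends chamfered 2.5 x 3 mm, a dark hole drawn on the end face, about 130 g. It starts standing upright in the catch tray; own z is its axis. Fully home in a bore it stands 18 mm above the block's top and this point is 2 mm below the bore's mouth. None if this sleeve is absent.
- sleeve3_mid (a point): Centre (half-way up) of one of the up to three equal sleeves: plain steel, 30 mm diameter, 40 mm tall, both ends chamfered 2.5 x 3 mm, a dark hole drawn on the end face, about 130 g. It starts standing upright in the catch tray; own z is its axis. Fully home in a bore it stands 18 mm above the block's top and this point is 2 mm below the bore's mouth. None if this sleeve is absent.
- roller1_mid (a point): Centre (half-way up) of one of the up to four equal rollers: plain steel, 38 mm diameter, 26 mm tall, flat ends, dark band round the middle, about 120 g. It starts standing on a flat end in the catch tray; own z is its axis. None if this roller is absent.
- roller2_mid (a point): Centre (half-way up) of one of the up to four equal rollers: plain steel, 38 mm diameter, 26 mm tall, flat ends, dark band round the middle, about 120 g. It starts standing on a flat end in the catch tray; own z is its axis. None if this roller is absent.
- roller3_mid (a point): Centre (half-way up) of one of the up to four equal rollers: plain steel, 38 mm diameter, 26 mm tall, flat ends, dark band round the middle, about 120 g. It starts standing on a flat end in the catch tray; own z is its axis. None if this roller is absent.
- roller4_mid (a point): Centre (half-way up) of one of the up to four equal rollers: plain steel, 38 mm diameter, 26 mm tall, flat ends, dark band round the middle, about 120 g. It starts standing on a flat end in the catch tray; own z is its axis. None if this roller is absent.
- mug: White mug, 76 mm diameter, 85 mm tall, with a handle. Bystander: leave it alone.
- wrench: Steel wrench, 160 mm long, lying flat. Bystander: leave it alone.
- oiler: Small white bottle, 40 mm diameter, 90 mm tall. Bystander: leave it alone.
- driver: Screwdriver, 180 mm long, lying flat. Bystander: leave it alone.

How it is judged (in metres and radians):
On the way, in this order (a step that is already met when the one before it is completed fails the run):
1. the guard is slid open (at least 150 of its 170 mm) (value of joint guard above 0.15 m), for 0.2 s.
2. with the guard still open (at least 100 mm), every sleeve is home in a bore and every roller is in the tote (((horizontal distance between sleeve1_mid and bore1 below 0.004 m and z of sleeve1_mid in the frame of bore1 below 0.001 m) or (horizontal distance between sleeve1_mid and bore2 below 0.004 m and z of sleeve1_mid in the frame of bore2 below 0.001 m) or (horizontal distance between sleeve1_mid and bore3 below 0.004 m and z of sleeve1_mid in the frame of bore3 below 0.001 m)) and angle between each of sleeve1_mid, sleeve2_mid, sleeve3_mid's own z axis and vertical below 0.1 rad and ((horizontal distance between sleeve2_mid and bore1 below 0.004 m and z of sleeve2_mid in the frame of bore1 below 0.001 m) or (horizontal distance between sleeve2_mid and bore2 below 0.004 m and z of sleeve2_mid in the frame of bore2 below 0.001 m) or (horizontal distance between sleeve2_mid and bore3 below 0.004 m and z of sleeve2_mid in the frame of bore3 below 0.001 m)) and ((horizontal distance between sleeve3_mid and bore1 below 0.004 m and z of sleeve3_mid in the frame of bore1 below 0.001 m) or (horizontal distance between sleeve3_mid and bore2 below 0.004 m and z of sleeve3_mid in the frame of bore2 below 0.001 m) or (horizontal distance between sleeve3_mid and bore3 below 0.004 m and z of sleeve3_mid in the frame of bore3 below 0.001 m)) and x of roller1_mid in the frame of tote between -0.1 and 0.1 m and y of roller1_mid in the frame of tote between -0.072 and 0.072 m and z of each of roller1_mid, roller2_mid, roller3_mid, roller4_mid in the frame of tote below 0.055 m and x of roller2_mid in the frame of tote between -0.1 and 0.1 m and y of roller2_mid in the frame of tote between -0.072 and 0.072 m and x of roller3_mid in the frame of tote between -0.1 and 0.1 m and y of roller3_mid in the frame of tote between -0.072 and 0.072 m and x of roller4_mid in the frame of tote between -0.1 and 0.1 m and y of roller4_mid in the frame of tote between -0.072 and 0.072 m and value of joint guard above 0.1 m), for 0.2 s.
3. the guard is shut again (within 10 mm) (value of joint guard below 0.01 m), for 0.2 s.
At the end, for the whole second after the job is handed in: Every sleeve that is present stands in a bore (axis within 4 mm of the bore's, within 3 mm of fully home, tilted less than 0.1 rad), every roller that is present lies in the tote with its centre below the rim, and the guard is shut to within 10 mm (((horizontal distance between sleeve1_mid and bore1 below 0.004 m and z of sleeve1_mid in the frame of bore1 below 0.001 m) or (horizontal distance between sleeve1_mid and bore2 below 0.004 m and z of sleeve1_mid in the frame of bore2 below 0.001 m) or (horizontal distance between sleeve1_mid and bore3 below 0.004 m and z of sleeve1_mid in the frame of bore3 below 0.001 m)) and angle between each of sleeve1_mid, sleeve2_mid, sleeve3_mid's own z axis and vertical below 0.1 rad and ((horizontal distance between sleeve2_mid and bore1 below 0.004 m and z of sleeve2_mid in the frame of bore1 below 0.001 m) or (horizontal distance between sleeve2_mid and bore2 below 0.004 m and z of sleeve2_mid in the frame of bore2 below 0.001 m) or (horizontal distance between sleeve2_mid and bore3 below 0.004 m and z of sleeve2_mid in the frame of bore3 below 0.001 m)) and ((horizontal distance between sleeve3_mid and bore1 below 0.004 m and z of sleeve3_mid in the frame of bore1 below 0.001 m) or (horizontal distance between sleeve3_mid and bore2 below 0.004 m and z of sleeve3_mid in the frame of bore2 below 0.001 m) or (horizontal distance between sleeve3_mid and bore3 below 0.004 m and z of sleeve3_mid in the frame of bore3 below 0.001 m)) and x of roller1_mid in the frame of tote between -0.1 and 0.1 m and y of roller1_mid in the frame of tote between -0.072 and 0.072 m and z of each of roller1_mid, roller2_mid, roller3_mid, roller4_mid in the frame of tote below 0.055 m and x of roller2_mid in the frame of tote between -0.1 and 0.1 m and y of roller2_mid in the frame of tote between -0.072 and 0.072 m and x of roller3_mid in the frame of tote between -0.1 and 0.1 m and y of roller3_mid in the frame of tote between -0.072 and 0.072 m and x of roller4_mid in the frame of tote between -0.1 and 0.1 m and y of roller4_mid in the frame of tote between -0.072 and 0.072 m and value of joint guard below 0.01 m); the robot touches nothing.
It fails at once if the mug, wrench, small white bottle or screwdriver is moved by more than 30 mm (distance of any of mug, wrench, oiler, driver from where it was at the start of the episode above 0.03 m).
Of sleeve1, sleeve2, sleeve3 only 2 to 3 are there at a start; the rules pass over those that are not, and their reading is None.
Of roller1, roller2, roller3, roller4 only 3 to 4 are there at a start; the rules pass over those that are not, and their reading is None.
At some moment in a run one of roller1, roller2, roller3, roller4 may be knocked a few centimetres aside while the robot is not near it.
It also fails if it takes over 210 s, if anything falls off the work surface, if the arm or the gripper's body presses on something with over 40 N, if the wrist force passes 120 N, or if a joint passes its speed limit or range.

## Working session

There is one attempt and no reset: what is moved stays moved. The work goes in short steps, Python scripts to look and compute and a shell command to move; the robot and the scene stay as the last step left them, time stands still between calls to the robot, and variables do not carry over. Pictures are saved under pics/ and viewed, and the job is handed in when it is done.

```bash
mkdir -p pics; cat > h.py <<'E'
import numpy as np, cv2
from bench import bot
def snap(n,f):
    m=bot.camera_model(n); p,d=bot.snapshot(n)
    cv2.imwrite('pics/'+f,cv2.cvtColor(p,cv2.COLOR_RGB2BGR)); return p,d,m
def cloud(d,m):
    v,u=np.mgrid[0:d.shape[0],0:d.shape[1]]
    c=np.stack([(u-m['cx'])/m['fx']*d,(v-m['cy'])/m['fy']*d,d],-1)
    return (c-np.array(m['t']))@np.array(m['R'])
def proj(X,m):
    c=np.array(m['R'])@np.array(X)+m['t']; return m['fx']*c[0]/c[2]+m['cx'],m['fy']*c[1]/c[2]+m['cy']
E
python3 - <<'E'
from h import *
o=bot.get_obs();print(o)
for n in('top','side'):
    p,d,m=snap(n,n+'0.png'); np.savez('pics/'+n+'0.npz',p=p,d=d,**m); print(n,m)
E
```

```text
{'t': 0.0, 'qpos': array([-1.39170179e+00,  9.18765223e-02,  1.23187049e+00, -2.22113968e-05,
        1.81982915e+00, -5.67400349e-02]), 'joint_velocities': array([-0.00052281,  0.00184711, -0.00014811,  0.00117838, -0.0004376 ,
        0.00291334]), 'joint_torque': array([-9.75036128e-04, -4.46452260e+01, -4.06444609e+01,  6.97804266e-02,
        2.93698884e-02, -1.38552273e-04]), 'eef_pos': array([ 140.10598982, -583.099524  ,  221.50502064]), 'tcp_rot': array([-3.13961111e+00, -9.09819557e-05,  2.35829026e-01]), 'contact_force': array([ 0.61628396,  0.27325143, -0.44606793]), 'ft_torque': array([ 0.05228708, -0.00976559, -0.05923811]), 'opening': 1.0003687744539698}
top {'fx': 414.375879094259, 'fy': 414.375879094259, 'cx': 276.26144302826293, 'cy': 213.83240576568627, 'R': array([[ 0.01741551, -0.99978428,  0.01131741],
       [-0.99406118, -0.01852968, -0.10723344],
       [ 0.10742002, -0.00938267, -0.99416945]]), 't': array([-119.0822757 ,  595.03636347,  944.21831653])}
side {'fx': 461.10150692139905, 'fy': 461.10150692139905, 'cx': 274.07505676523795, 'cy': 209.21628042808092, 'R': array([[ 0.95954979, -0.2809947 , -0.01749773],
       [-0.18728863, -0.59068517, -0.7848656 ],
       [ 0.21020743,  0.75639475, -0.61941894]]), 't': array([-561.13630589,  129.30175995, 1101.99139706])}
```

View pics/top0.png

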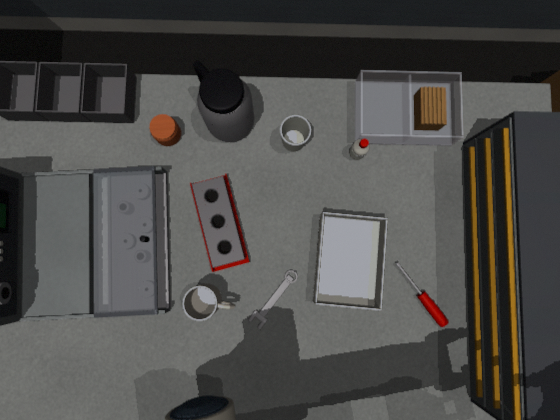

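View pics/side0.png

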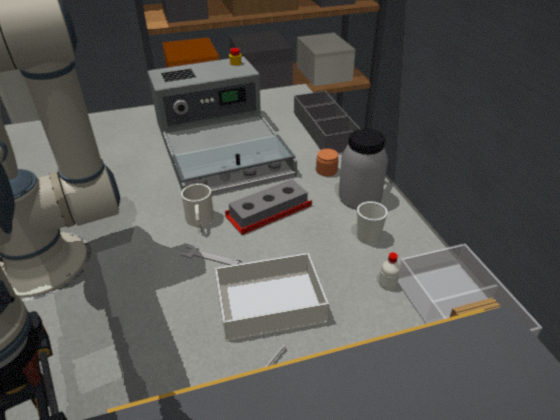

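The top view shows the machine at left, with the guard post at about px (145,239). The block bores are at (211,196), (218,222) and (225,247), and the tote is centred near (351,260). Next I'll measure these.

```bash
python3 - <<'E'
from h import *
z=np.load('pics/top0.npz');m={k:z[k] for k in('fx','fy','cx','cy','R','t')}
C=cloud(z['d'],m)
for n,(u,v) in dict(post=(145,239),b1=(211,196),b2=(218,222),b3=(225,247),blk=(214,209),tote=(351,260),mug=(200,302),cup=(297,133),oil=(362,147),jar=(223,85),bed=(60,240),tray=(110,200),part1=(144,190),p2=(124,208),p3=(129,241),p4=(143,257),p5=(147,290),p6=(144,225)).items(): print(n,C[v,u].round(0))
# block top mask
def rect(mask):
    n,l,s,_=cv2.connectedComponentsWithStats(mask.astype(np.uint8)); 
    return n,l,s
Z=C[...,2]
for nm,lo,hi,(u0,u1,v0,v1) in(('block',42,50,(185,255,170,275)),('tote',54,66,(310,395,205,312))):
    M=np.zeros(Z.shape,bool);M[v0:v1,u0:u1]=((Z>lo)&(Z<hi))[v0:v1,u0:u1]
    P=C[M][:,:2].astype(np.float32);r=cv2.minAreaRect(P);print(nm,r,np.median(C[M][:,2]),len(P))
# bed top 50mm & guard 62
M=(Z>46)&(Z<54);M[:,170:]=0;P=C[M][:,:2].astype(np.float32);print('bed',cv2.minAreaRect(P),len(P))
M=(Z>57)&(Z<66);M[:,175:]=0;M[:150]=0;P=C[M][:,:2].astype(np.float32);print('62',cv2.minAreaRect(P),len(P))
p=cv2.cvtColor(z['p'],cv2.COLOR_RGB2BGR)
cv2.imwrite('pics/top0z.png',cv2.resize(p[150:330,0:260],None,fx=3,fy=3,interpolation=cv2.INTER_CUBIC))
E
```

```text
post [530. 178.  96.]
b1 [638.  48.  21.]
b2 [576.  29.  24.]
b3 [517.  11.  27.]
blk [604.  37.  47.]
tote [ 492. -290.    7.]
mug [387.  68.   3.]
cup [ 803. -156.    5.]
oil [ 749. -301.   81.]
jar [842.   6. 192.]
bed [526. 385.  49.]
tray [619. 272.  62.]
part1 [643. 196.  62.]
p2 [600. 238.  65.]
p3 [526. 224.  61.]
p4 [491. 190.  63.]
p5 [417. 178.  62.]
p6 [563. 191.  64.]
block ((577.602294921875, 27.581378936767578), (200.2150115966797, 75.45496368408203), 16.170454025268555) 46.158445902183864 2318
tote ((492.03271484375, -280.8766174316406), (150.59072875976562, 210.29542541503906), 85.61186981201172) 59.37119918054679 629
bed ((654.8181762695312, 338.0280456542969), (601.4559936523438, 399.1106262207031), 4.383083343505859) 10027
62 ((523.6746826171875, 311.52874755859375), (337.2163391113281, 323.666748046875), 3.6148598194122314) 9619
```

View pics/top0z.png

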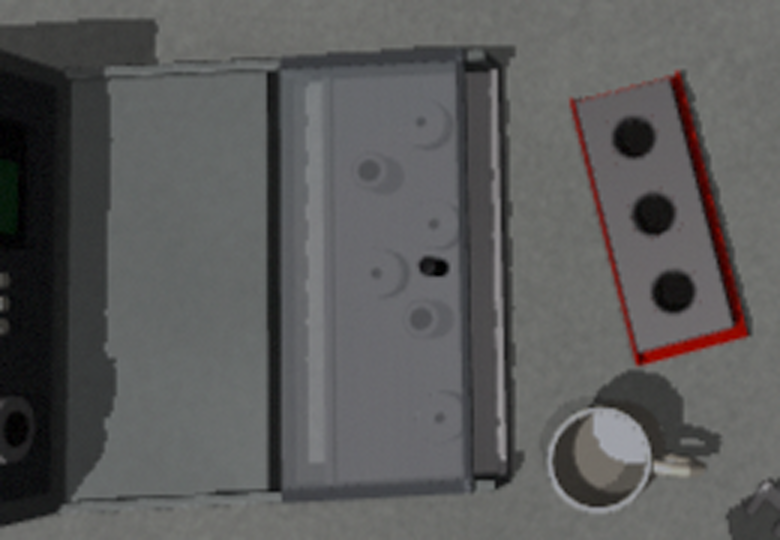

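```bash
python3 -m jog '[[[0,2.2,4.2,0,-0.04],[0,2.2,4.2,0,-0.04],[0,2.2,4.2,0,-0.04],[0,2.2,4.2,0,-0.04],[0,2.2,4.2,0,-0.04]]]' 40; python3 -m jog '[[[0,2.2,4.2,0,0],[0,2.2,4.2,0,0],[0,2.2,4.2,0,0],[0,2.2,4.2,0,0],[0,2.2,4.2,0,0]]]'
python3 - <<'E'
from h import *
z=np.load('pics/top0.npz');m={k:z[k] for k in('fx','fy','cx','cy','R','t')}
C=cloud(z['d'],m);Z=C[...,2]
# guard front edge by row: rightmost px with z in 57..67
pts=[]
for v in range(178,312):
    c=[u for u in range(100,175) if 57<Z[v,u]<68]
    if c: pts.append(C[v,c[-1]][:2])
pts=np.array(pts);q=np.polyfit(pts[:,0],pts[:,1],1)
r=pts[:,1]-np.polyval(q,pts[:,0]);k=abs(r)<4;q=np.polyfit(pts[k,0],pts[k,1],1);print(q,k.sum(),len(k),pts[k].min(0),pts[k].max(0))
# bed edge: head plane boundary
for u in range(85,175,4): print(u,C[200,u].round(0),C[280,u].round(0))
E
```

```text
t: 0.72
eef_pos: [250.6, -371.9, 222.2]
tcp_rot: [-3.141, 0.0, 0.034]
contact_force: [1.0, -0.1, 0.3]
opening: 1.0
t: 1.35
eef_pos: [360.5, -161.9, 222.3]
tcp_rot: [-3.142, 0.0, 0.036]
contact_force: [-0.1, -0.1, 0.4]
opening: 1.004
[6.91457631e-02 1.27477814e+02] 133 134 [371.54586709 153.0536377 ] [671.16698972 174.79196367]
85 [619. 335.  48.] [436. 322.  50.]
89 [620. 326.  48.] [437. 313.  51.]
93 [622. 326.  28.] [435. 314.  26.]
97 [618. 301.  63.] [438. 291.  61.]
101 [618. 293.  62.] [438. 281.  63.]
105 [618. 283.  64.] [438. 272.  62.]
109 [618. 274.  63.] [438. 264.  60.]
113 [619. 265.  62.] [438. 255.  61.]
117 [619. 256.  64.] [439. 244.  66.]
121 [619. 248.  61.] [438. 237.  61.]
125 [619. 238.  63.] [439. 228.  61.]
129 [619. 229.  62.] [439. 218.  64.]
133 [619. 219.  64.] [439. 210.  63.]
137 [620. 211.  62.] [439. 201.  63.]
141 [620. 201.  63.] [439. 192.  63.]
145 [620. 192.  63.] [439. 184.  61.]
149 [620. 183.  63.] [440. 174.  62.]
153 [620. 174.  64.] [440. 166.  62.]
157 [628. 180.   9.] [440. 158.  57.]
161 [628. 170.  10.] [437. 161.   9.]
165 [627. 159.  18.] [437. 152.   8.]
169 [629. 153.   3.] [437. 143.   8.]
173 [629. 143.   3.] [437. 136.  -1.]
```

```bash
python3 -m jog '[[[0,2.8,5.0,0,0.03],[0,2.8,5.0,0,0],[0,2.8,5.0,0,0],[0,2.8,5.0,0,0],[0,2.8,5.0,0,0]]]'; python3 -m jog '[[[0,2.8,5.0,-2,0],[0,0,2.2,-2,0],[0,0,2.2,0,0],[0,0,0,0,0]]]'
python3 - <<'E'
from h import *
p,d,m=snap('wrist','w1.png');print(m); C=cloud(d,m);Z=C[...,2]
M=(Z>88)&(Z<102);print(M.sum(),C[M].mean(0),C[M].min(0),C[M].max(0)); print(bot.get_obs()['eef_pos'])
np.savez('pics/w1.npz',p=p,d=d,**m)
E
```

```text
t: 1.98
eef_pos: [500.6, 88.5, 222.3]
tcp_rot: [3.141, 0.0, 0.066]
contact_force: [0.6, -1.5, 0.5]
opening: 1.0
t: 2.48
eef_pos: [527.7, 181.6, 181.6]
tcp_rot: [3.141, 0.002, 0.068]
contact_force: [-0.3, -1.1, 0.1]
opening: 0.996
{'fx': 299.2985558377194, 'fy': 299.2985558377194, 'cx': 285.66458878714764, 'cy': 212.12955213092368, 'R': array([[ 6.70035327e-02, -9.97752728e-01, -1.44792946e-04],
       [-9.61790501e-01, -6.46271181e-02,  2.66049559e-01],
       [-2.65461031e-01, -1.76869998e-02, -9.63959341e-01]]), 't': array([145.36155583, 498.03100809, 493.15989178])}
212 [531.27318909 183.98908373  94.7315834 ] [523.40633352 177.41334422  88.41699255] [537.34867633 190.71926691  97.12017402]
[527.98110175 180.67678059 182.25631199]
```

View pics/w1.png

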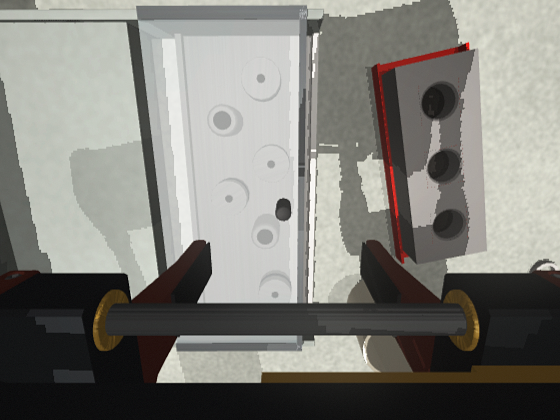

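The wrist view shows the post at px (283,209), which is world (530.5,184). The sleeves are at (222,120) and (265,236), and the rollers at (261,78), (270,163), (230,197) and (275,285). Now I'll descend and grip the post.

```bash
python3 -m jog '[[[0,0.25,0.3,-4,0],[0,0,0,-4,0],[0,0,0,-3.4,0],[0,0,0,0,0]]]'; python3 -m jog '[[[255,0,0,0,0],[255,0,0,0,0],[255,0,0,0,0],[255,0,0,0,0],[255,0,0,0,0]]]' 40
```

```text
t: 3.02
eef_pos: [529.3, 182.0, 66.2]
tcp_rot: [3.14, 0.005, 0.064]
contact_force: [0.3, -0.1, -0.0]
opening: 0.998
t: 3.65
eef_pos: [530.7, 183.7, 68.8]
tcp_rot: [-3.142, -0.0, 0.066]
contact_force: [0.8, 0.6, -0.7]
opening: 0.473
```

```bash
python3 -m jog '[[[255,0,0,0,0],[255,0,0,0,0],[255,0,0,0,0],[255,0,0,0,0],[255,0,0,0,0]]]'; python3 -m jog '[[[255,-0.2,3,0,0],[255,-0.2,3,0,0],[255,-0.2,3,0,0],[255,-0.2,3,0,0],[255,-0.2,3,0,0]]]';python3 -m jog '[[[255,-0.1,1.5,0,0],[255,-0.05,0.8,0,0],[255,0,0,0,0]]]'
```

```text
t: 4.28
eef_pos: [530.7, 183.6, 68.6]
tcp_rot: [-3.141, 0.0, 0.066]
contact_force: [0.2, 0.3, -0.8]
opening: 0.154
t: 4.9
eef_pos: [520.0, 333.8, 68.5]
tcp_rot: [3.14, 0.002, 0.066]
contact_force: [-1.2, -2.3, 2.0]
opening: 0.148
t: 5.28
eef_pos: [519.7, 339.4, 68.2]
tcp_rot: [3.109, 0.008, 0.056]
contact_force: [-9.4, -57.0, 17.1]
opening: 0.153
```

```bash
python3 -m jog '[[[255,0.05,-1.3,0,0],[255,0,0,0,0]]]'
python3 - <<'E'
from h import *
print(bot.get_obs()['contact_force'])
snap('side','s1.png');p,d,m=snap('top','t1.png');C=cloud(d,m);Z=C[...,2]
pts=[]
for v in range(178,312):
    c=[u for u in range(5,175) if 57<Z[v,u]<68]
    if c: pts.append(C[v,c[-1]][:2])
pts=np.array(pts);print(np.median(pts,0))
for u in range(20,130,5): print(u,C[200,u].round(0),C[290,u].round(0))
E
```

```text
t: 5.52
eef_pos: [519.7, 339.3, 68.5]
tcp_rot: [3.136, 0.002, 0.063]
contact_force: [-3.3, -12.4, 3.9]
opening: 0.155
[ -3.29203846 -12.44309845   3.92486482]
[490.56859085 316.77109621]
20 [614. 475.  64.] [444. 240. 433.]
25 [615. 464.  63.] [444. 233. 433.]
30 [615. 454.  61.] [444. 229. 428.]
35 [615. 442.  63.] [444. 224. 425.]
40 [616. 433.  59.] [413. 417.  60.]
45 [616. 421.  59.] [414. 405.  61.]
50 [616. 407.  65.] [414. 393.  62.]
55 [616. 396.  63.] [414. 383.  61.]
60 [616. 385.  64.] [414. 370.  63.]
65 [616. 374.  64.] [414. 361.  61.]
70 [617. 363.  62.] [414. 349.  61.]
75 [617. 351.  64.] [415. 338.  62.]
80 [617. 340.  62.] [415. 326.  63.]
85 [618. 329.  61.] [415. 316.  61.]
90 [620. 325.  46.] [414. 310.  49.]
95 [624. 325.  18.] [412. 312.  18.]
100 [627. 321.  -1.] [411. 307.   2.]
105 [627. 310.  -2.] [411. 294.   3.]
110 [624. 289.  20.] [413. 274.  25.]
115 [626. 280.  12.] [412. 269.   9.]
120 [626. 269.   9.] [412. 257.   8.]
125 [626. 256.  12.] [413. 244.  12.]
```

View pics/s1.png

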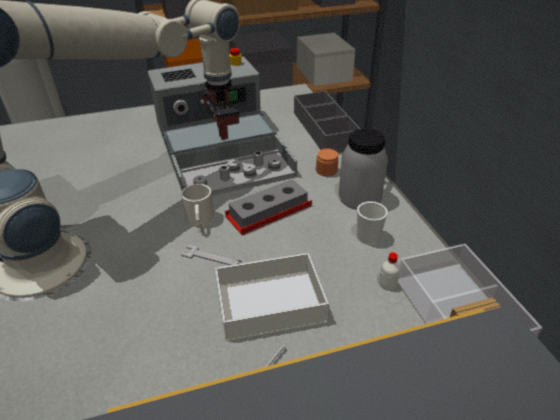

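View pics/t1.png

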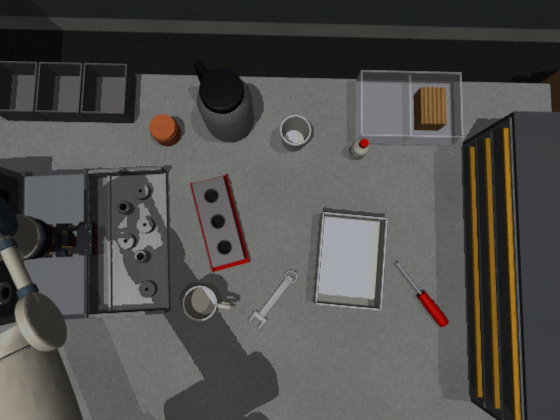

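The side and top views show the guard back over the bed with the tray uncovered. The edge moved about 156 mm and the post is now at about y=339, at the end stop. That matches the guard having started a little open. Next I'll release and look at the tray.

```bash
python3 -m jog '[[[255,0,-0.3,0,0],[0,0,0,0,0],[0,0,0,0,0],[0,0,0,0,0],[0,0,0,0,0]]]'; python3 -m jog '[[[0,0,0,4,0],[0,0,0,5,0],[0,0,-3,5,0],[0,0,-4,2,0],[0,0,-4,0,0]]]'; python3 -m jog '[[[0,-1,-3,0,0],[0,-1,-3,0,0],[0,-1,0,0,0],[0,0,0,0,0]]]'
cat > find.py <<'E'
from h import *
import sys
def detect(name='wrist',tag='x'):
    p,d,m=snap(name,tag+'.png');C=cloud(d,m);Z=C[...,2]
    np.savez('pics/'+tag+'.npz',p=p,d=d,**m)
    O=np.array([527.6,219.3]);a=0.066;ex=np.array([np.cos(a),np.sin(a)]);ey=np.array([-np.sin(a),np.cos(a)])
    L=C[...,:2]-O;lx=L@ex;ly=L@ey
    inn=(abs(lx)<165)&(abs(ly)<70)
    for nm,lo,hi,r in(('sleeve',45,56,15),('roller',31,42,19)):
        M=(inn&(Z>lo)&(Z<hi)).astype(np.uint8)
        M=cv2.morphologyEx(M,cv2.MORPH_OPEN,np.ones((3,3),np.uint8))
        n,l,s,_=cv2.connectedComponentsWithStats(M)
        for i in range(1,n):
            if s[i,4]<25: continue
            P=C[l==i];Q=P[:,:2].astype(np.float32);c,rr=cv2.minEnclosingCircle(Q)
            b=cv2.minAreaRect(Q)
            px=np.argwhere(l==i).mean(0)[::-1]
            print(nm,'n',s[i,4],'px',px.round(),'circ',np.round(c,1),round(rr,1),'mean',P.mean(0).round(1),'rect',np.round(b[0],1),np.round(b[1],0))
    return p,d,m
E
python3 - <<'E'
from find import *
print(bot.get_obs()['eef_pos']);detect('wrist','w2'); detect('top','t2')
E
```

```text
t: 6.25
eef_pos: [519.6, 340.8, 68.6]
tcp_rot: [-3.141, -0.0, 0.066]
contact_force: [-0.0, 0.8, -0.1]
opening: 0.564
t: 6.88
eef_pos: [520.4, 230.1, 231.8]
tcp_rot: [-3.14, -0.005, 0.067]
contact_force: [-0.2, -0.7, -0.5]
opening: 0.999
t: 7.38
eef_pos: [489.4, 171.2, 229.1]
tcp_rot: [-3.141, -0.001, 0.066]
contact_force: [0.1, 1.5, -0.5]
opening: 1.001
[489.3501247  171.19512924 229.05966152]
sleeve n 650 px [222.  84.] circ [604.3 246.2] 14.9 mean [603.9 245.7  49.1] rect [604.2 246.2] [29. 29.]
sleeve n 492 px [260. 191.] circ [491.3 200.8] 15.0 mean [492.2 200.7  49.3] rect [491.  201.1] [29. 28.]
sleeve n 238 px [227. 288.] circ [366.1 236.2] 28.7 mean [365.5 236.6  51.6] rect [364.2 236.1] [ 5. 57.]
sleeve n 251 px [278. 287.] circ [370.7 173. ] 33.1 mean [370.2 172.6  50.8] rect [369.1 172.9] [ 5. 66.]
roller n 200 px [218.   1.] circ [685.6 254.1] 35.7 mean [685.5 254.   34.8] rect [685.5 254.1] [ 2. 71.]
roller n 125 px [277.   1.] circ [689.9 191.4] 25.4 mean [689.8 193.3  34.3] rect [690.  191.4] [ 2. 51.]
roller n 1081 px [256.  47.] circ [645.1 213. ] 19.1 mean [644.9 21
[... 396 characters left out ...]
211.2] 53.8 mean [367.8 210.5  36.3] rect [367.6 211.2] [  2. 108.]
roller n 52 px [298. 282.] circ [372.5 147.1] 8.0 mean [372.1 147.1  36.7] rect [372.1 147. ] [ 2. 16.]
sleeve n 128 px [123. 207.] circ [606.2 246.6] 15.1 mean [605.7 245.7  49.9] rect [605.8 247.1] [26. 29.]
roller n 206 px [141. 190.] circ [647.4 212.6] 19.0 mean [646.6 212.2  36.3] rect [646.6 212.2] [36. 36.]
roller n 199 px [144. 224.] circ [567.  198.9] 18.7 mean [567.3 198.9  36.2] rect [566.  198.4] [35. 36.]
roller n 57 px [125. 235.] circ [537.1 243.5] 13.2 mean [539.5 243.4  36.3] rect [539.5 243.7] [12. 26.]
roller n 213 px [147. 288.] circ [418.4 186.6] 18.7 mean [419.  186.2  36. ] rect [418.7 186.4] [34. 36.]
```

View pics/w2.png

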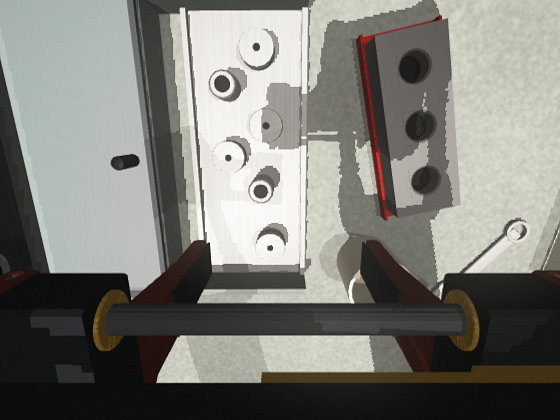

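The wrist view clearly shows 2 sleeves at px (222,84) and (260,191), and 4 rollers at (256,47), (265,126), (228,157) and (270,247). The bores are at (414,67), (420,126) and (426,180). I'll start with sleeve 2 and fit the bores precisely.

```bash
cat > bores.py <<'E'
from h import *
def fit(tag):
    z=np.load('pics/'+tag+'.npz');m={k:z[k] for k in('fx','fy','cx','cy','R','t')}
    C=cloud(z['d'],m);Z=C[...,2]
    near=np.linalg.norm(C[...,:2]-[577.6,27.6],axis=-1)<125
    top=near&(Z>42)&(Z<50)
    r=cv2.minAreaRect(C[top][:,:2].astype(np.float32));print(tag,'rect',r,np.median(Z[top]))
    # holes: rectify onto plane z=46, grid 0.5mm
    X,Y=np.meshgrid(np.arange(470,690,.5),np.arange(-40,100,.5))
    c=np.stack([X,Y,np.full_like(X,46)],-1)@np.array(m['R']).T+m['t']
    u=(m['fx']*c[...,0]/c[...,2]+m['cx']).astype(np.float32);v=(m['fy']*c[...,1]/c[...,2]+m['cy']).astype(np.float32)
    t=cv2.remap(top.astype(np.float32),u,v,cv2.INTER_LINEAR)
    for B in((637,44.8),(577.6,27.6),(518,10.3)):
        h=((t<.5)&(np.hypot(X-B[0],Y-B[1])<19)).astype(np.uint8)
        n,l,s,cc=cv2.connectedComponentsWithStats(h);i=1+np.argmax(s[1:,4])
        Q=np.stack([X[l==i],Y[l==i]],1).astype(np.float32);ce,ra=cv2.minEnclosingCircle(Q);print(np.round(ce,1),round(ra,1),'mean',Q.mean(0).round(1),'bbox',Q.min(0),Q.max(0))
if __name__=='__main__':
    import sys
    for t in sys.argv[1:]: fit(t)
E
python3 bores.py w1 w2 top0
```

```text
w1 rect ((575.3118896484375, 27.064743041992188), (200.69625854492188, 76.50688171386719), 16.027135848999023) 45.37770911335235
[634.7  45.7] 15.8 mean [634.7  46.1] bbox [619.   30.5] [650.   61.5]
[575.8  28.8] 15.7 mean [575.7  29.1] bbox [560.5  13.5] [591.  44.]
[517.4  12.1] 16.1 mean [517.   11.9] bbox [502.   -3.5] [533.5  27. ]
w2 rect ((575.3335571289062, 27.233474731445312), (200.56292724609375, 76.27605438232422), 16.255414962768555) 45.34077824657884
[634.4  45.6] 15.7 mean [634.4  45.8] bbox [619.5  30.5] [650.  61.]
[575.2  28.7] 15.8 mean [575.3  28.7] bbox [560.  13.] [590.5  44. ]
[516.4  11.4] 15.7 mean [516.4  11.6] bbox [501.   -3.5] [532.   26.5]
top0 rect ((577.602294921875, 27.581378936767578), (200.2150115966797, 75.45496368408203), 16.170454025268555) 46.158445902183864
[636.6  43.8] 17.9 mean [636.7  44.3] bbox [620.  28.] [652.  60.]
[578.1  28.5] 17.3 mean [577.4  27.2] bbox [561.5  11.5] [593.5  43.5]
[518.3  10.3] 17.0 mean [518.    9.9] bbox [502.  -6.] [533.5  25.5]
```

```bash
python3 -m jog '[[[100,0.2,3,-5,0],[100,0,0,-5,0],[100,0,0,-5,0],[100,0,0,0,0],[100,0,0,0,0]]]' 30
```

```text
t: 8.1
eef_pos: [492.6, 201.3, 80.7]
tcp_rot: [-3.141, -0.002, 0.066]
contact_force: [-0.4, 0.7, -0.1]
opening: 0.609
```

```bash
python3 -m jog '[[[100,-0.1,-0.05,-2.5,0],[100,0,0,-2,0],[255,0,0,0,0],[255,0,0,0,0],[255,0,0,0,0]]]' 30;python3 -m jog '[[[255,0,0,0,0],[255,0,0,0,0]]]'; python3 -m jog '[[[255,0,0,3,0],[255,0,0,4,0],[255,0,0,1,0],[255,0,0,0,0]]]'
python3 - <<'E'
from h import *
print(bot.get_obs()['eef_pos']);snap('wrist','w3.png')
E
```

```text
t: 8.72
eef_pos: [491.5, 200.4, 35.0]
tcp_rot: [-3.141, -0.002, 0.066]
contact_force: [-0.1, 0.7, 1.8]
opening: 0.333
t: 8.98
eef_pos: [491.4, 200.4, 35.0]
tcp_rot: [-3.141, -0.002, 0.066]
contact_force: [0.4, -0.2, 6.8]
opening: 0.328
t: 9.48
eef_pos: [490.7, 200.1, 113.2]
tcp_rot: [-3.142, -0.0, 0.066]
contact_force: [-0.3, 0.6, -2.0]
opening: 0.329
[490.6851777  200.06368798 113.1878884 ]
```

View pics/w3.png

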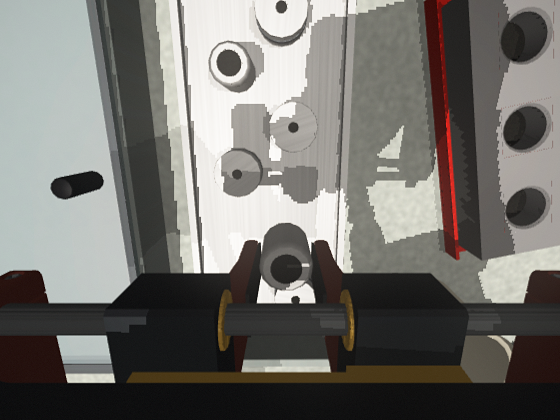

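The sleeve is held at px (285,262), at an opening of 29 mm. Moving to bore 3.

```bash
python3 -m jog '[[[255,0.5,-4,0,0],[255,0.7,-5,0,0],[255,0.7,-5,0,0],[255,0.7,-4.9,0,0],[255,0,0,0,0]]]'; python3 -m jog '[[[255,0,0,0,0],[255,0,0,0,0]]]'
```

```text
t: 10.15
eef_pos: [515.8, 8.2, 111.0]
tcp_rot: [3.141, 0.004, 0.061]
contact_force: [0.5, 0.9, -0.8]
opening: 0.335
t: 10.4
eef_pos: [516.2, 12.3, 112.8]
tcp_rot: [-3.141, 0.001, 0.067]
contact_force: [0.1, -0.5, -1.1]
opening: 0.339
```

```bash
python3 -m jog '[[[255,0.05,-0.08,-2,0],[255,0,0,-1.5,0],[255,0,0,0,0],[255,0,0,0,0]]]'; python3 -m jog '[[[255,0,0,-0.5,0],[255,0,0,-0.3,0],[255,0,0,-0.3,0],[255,0,0,0,0]]]'
```

```text
t: 10.9
eef_pos: [517.1, 10.4, 78.6]
tcp_rot: [-3.142, 0.0, 0.066]
contact_force: [-0.3, 0.0, -0.2]
opening: 0.332
t: 11.4
eef_pos: [517.0, 10.2, 67.3]
tcp_rot: [-3.142, 0.001, 0.066]
contact_force: [-0.8, -0.1, -0.7]
opening: 0.334
```

```bash
python3 -m jog '[[[255,0,0,-0.5,0],[255,0,0,-0.5,0],[255,0,0,-0.4,0],[255,0,0,0,0]]]'; python3 -m jog '[[[255,0,0,-0.3,0],[255,0,0,-0.2,0],[255,0,0,0,0]]]'
```

```text
t: 11.9
eef_pos: [516.9, 10.3, 52.9]
tcp_rot: [-3.141, 0.001, 0.066]
contact_force: [-1.5, 0.2, -1.6]
opening: 0.335
t: 12.28
eef_pos: [517.1, 10.2, 49.0]
tcp_rot: [3.141, 0.0, 0.066]
contact_force: [-4.9, -0.8, 2.7]
opening: 0.334
```

```bash
python3 -m jog '[[[100,0,0,0,0],[100,0,0,0,0],[100,0,0,0,0]]]'; python3 -m jog '[[[100,0,0,2,0],[100,0,0,3,0],[100,0,0,5,0],[100,0,0,4,0],[100,0,0,0,0]]]'
python3 - <<'E'
from find import *
print(bot.get_obs()['eef_pos']);detect('wrist','w4');import bores;bores.fit('w4')
E
```

```text
t: 12.65
eef_pos: [517.5, 10.4, 48.7]
tcp_rot: [-3.142, -0.001, 0.066]
contact_force: [0.4, 0.2, 0.5]
opening: 0.595
t: 13.28
eef_pos: [519.1, 10.2, 194.8]
tcp_rot: [3.141, -0.009, 0.066]
contact_force: [-1.2, 0.4, -0.1]
opening: 0.608
[519.06907647  10.23999564 194.75463463]
sleeve n 745 px [62.  3.] circ [687.9 221.5] 58.7 mean [688.4 220.   51.3] rect [688.6 221.6] [  3. 117.]
sleeve n 31 px [128.   4.] circ [692.6 162.8] 2.6 mean [692.5 162.2  49.9] rect [692.3 162.7] [2. 5.]
sleeve n 779 px [ 50. 101.] circ [604.6 245.8] 15.2 mean [604.5 244.1  49.1] rect [604.4 245. ] [27. 29.]
roller n 598 px [71. 10.] circ [688.5 226.7] 66.6 mean [688.  222.5  36.5] rect [687.7 226.6] [  3. 133.]
roller n 1333 px [88. 61.] circ [645.1 212.6] 19.3 mean [645.2 211.9  35.3] rect [645.2 212.5] [38. 37.]
roller n 190 px [ 69. 104.] circ [604.6 240.7] 13.7 mean [604.4 234.2  36.3] rect [604.6 235.9] [10. 27.]
roller n 1077 px [109. 145.] circ [564.8 198.8] 19.3 mean [565.6 198.   35.4] rect [565.4 198.8] [37. 37.]
roller n 1013 px [ 73. 179.] circ [526.7 240.5] 19.7 mean [527.1 240.   35.4] rect [526.7 241. ] [37. 38.]
roller n 366 px [130. 267.] circ [421.7 185.8] 18.1 mean [426.6 185.2  35.3] rect [427.1 185.8] [17. 36.]
w4 rect ((575.6234130859375, 27.264556884765625), (200.87387084960938, 75.31596374511719), 16.13211441040039) 45.42831286978273
[634.9  43.6] 16.3 mean [634.8  44.1] bbox [619.5  29. ] [650.   59.5]
[575.5  26.3] 16.5 mean [575.9  27. ] bbox [560.5  11.5] [591.5  42.5]
[515.5  10.5] 17.0 mean [514.7  10.1] bbox [499.5  -5.5] [530.5  25.5]
```

View pics/w4.png

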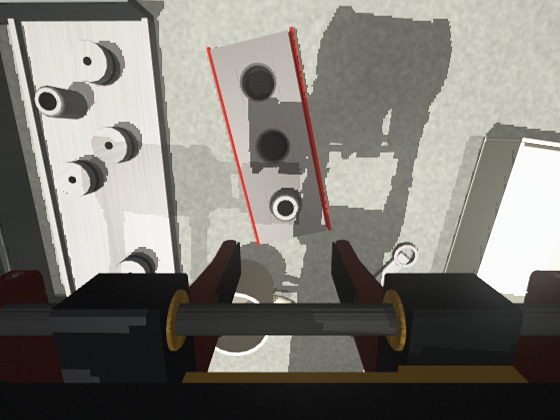

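The picture shows sleeve 2 standing in bore 3 at px (285,207). Next is sleeve 1.

```bash
python3 -m jog '[[[100,1.7,4.7,0,0],[100,1.7,4.7,0,0],[100,1.7,4.7,0,0],[100,1.7,4.7,-2,0],[100,1.7,4.8,-4,0]]]'; python3 -m jog '[[[100,0,0,-4,0],[100,0,0,-2,0],[100,0,0,0,0],[100,0,0,0,0]]]'
```

```text
t: 13.95
eef_pos: [602.5, 246.4, 130.2]
tcp_rot: [-3.141, -0.002, 0.066]
contact_force: [1.0, -0.0, -0.4]
opening: 0.608
t: 14.45
eef_pos: [602.5, 244.3, 72.3]
tcp_rot: [-3.141, -0.003, 0.065]
contact_force: [0.2, -0.1, 0.3]
opening: 0.609
```

```bash
python3 -m jog '[[[100,0.2,0.15,-2,0],[100,0,0,-1.7,0],[100,0,0,0,0],[255,0,0,0,0],[255,0,0,0,0]]]' 30;python3 -m jog '[[[255,0,0,0,0],[255,0,0,0,0],[255,0,0,0,0]]]'; python3 -m jog '[[[255,0,0,3,0],[255,0,0,4,0],[255,0,0,1,0],[255,0,0,0,0]]]'
```

```text
t: 15.08
eef_pos: [604.0, 246.3, 33.8]
tcp_rot: [-3.141, -0.001, 0.066]
contact_force: [-0.5, -0.1, -0.3]
opening: 0.42
t: 15.45
eef_pos: [603.9, 246.3, 33.8]
tcp_rot: [-3.141, -0.001, 0.066]
contact_force: [1.2, 0.4, 3.7]
opening: 0.337
t: 15.95
eef_pos: [603.7, 246.1, 112.8]
tcp_rot: [-3.141, -0.0, 0.066]
contact_force: [0.4, 1.3, -2.0]
opening: 0.331
```

```bash
python3 -m jog '[[[255,-0.6,-5,0,0],[255,-0.7,-6,0,0],[255,-0.7,-6,0,0],[255,-0.7,-4.9,0,0],[255,0,0,0,0]]]'; python3 -m jog '[[[255,0,0,0,0],[255,0,0,-2,0],[255,0,0,0,0],[255,0,0,0,0]]]'
```

```text
t: 16.58
eef_pos: [575.2, 23.9, 110.3]
tcp_rot: [3.141, 0.004, 0.061]
contact_force: [0.2, 0.4, -1.2]
opening: 0.329
t: 17.08
eef_pos: [576.3, 27.9, 92.2]
tcp_rot: [-3.141, 0.001, 0.067]
contact_force: [0.6, 0.5, -1.3]
opening: 0.33
```

```bash
python3 -m jog '[[[255,0.02,-0.05,-1.5,0],[255,0,0,-0.5,0],[255,0,0,-0.3,0],[255,0,0,-0.3,0],[255,0,0,0,0]]]'; python3 -m jog '[[[255,0,0,-0.4,0],[255,0,0,-0.4,0],[255,0,0,-0.3,0],[255,0,0,0,0]]]'
```

```text
t: 17.7
eef_pos: [576.9, 26.6, 67.3]
tcp_rot: [-3.142, -0.0, 0.066]
contact_force: [-1.1, 1.1, -1.9]
opening: 0.33
t: 18.2
eef_pos: [576.3, 26.9, 55.9]
tcp_rot: [-3.141, 0.001, 0.066]
contact_force: [-4.2, 1.4, 0.7]
opening: 0.333
```

```bash
python3 -m jog '[[[255,0,0,-0.4,0],[255,0,0,-0.3,0],[255,0,0,-0.1,0],[255,0,0,0,0]]]'
```

```text
t: 18.7
eef_pos: [576.2, 26.9, 47.8]
tcp_rot: [-3.141, 0.001, 0.066]
contact_force: [-4.8, 2.2, 2.0]
opening: 0.331
```

Home, since the bottom works out at about z=24. I'll release, rise and look.

```bash
python3 -m jog '[[[100,0,0,0,0],[100,0,0,0,0],[100,0,0,0,0]]]'; python3 -m jog '[[[100,0,0,2,0],[100,-2,3,3,0],[100,-3,5,4,0],[100,-3,5,4,0],[100,0,0,0,0]]]'; python3 -m jog '[[[100,0,0,0,0],[100,0,0,0,0]]]'
python3 - <<'E'
from find import *
print(bot.get_obs()['eef_pos']);p,d,m=detect('wrist','w5')
C=cloud(d,m);Z=C[...,2]
for B in((516.8,10.3),(576.3,27)):
    M=(np.hypot(C[...,0]-B[0],C[...,1]-B[1])<20)&(Z>57)
    print(M.sum(),np.median(Z[M]),cv2.minEnclosingCircle(C[M][:,:2].astype(np.float32)))
E
```

```text
t: 19.08
eef_pos: [577.2, 26.4, 48.2]
tcp_rot: [3.141, -0.001, 0.066]
contact_force: [0.6, 0.1, -0.9]
opening: 0.601
t: 19.7
eef_pos: [504.3, 147.9, 174.8]
tcp_rot: [-3.14, -0.009, 0.07]
contact_force: [1.2, 0.4, 0.3]
opening: 0.608
t: 19.95
eef_pos: [503.8, 143.9, 167.4]
tcp_rot: [3.141, 0.002, 0.064]
contact_force: [-0.7, 0.4, -0.3]
opening: 0.609
[503.76441199 143.85934594 167.4491576 ]
roller n 1616 px [217.  44.] circ [645.2 213. ] 19.0 mean [645.1 212.7  35.3] rect [645. 213.] [37. 37.]
roller n 1247 px [232. 138.] circ [565.3 199. ] 18.9 mean [565.4 198.8  35.4] rect [565.3 198.9] [36. 37.]
roller n 1159 px [188. 175.] circ [526.5 241. ] 19.0 mean [526.9 240.7  35.5] rect [526.3 241.1] [37. 37.]
roller n 528 px [247. 280.] circ [416.8 185.9] 19.0 mean [416.8 179.8  35.5] rect [415.8 179. ] [22. 38.]
829 63.356290592525866 ((516.999267578125, 10.775324821472168), 15.16020679473877)
971 63.25909527548316 ((576.467529296875, 27.29601287841797), 15.195562362670898)
```

View pics/w5.png

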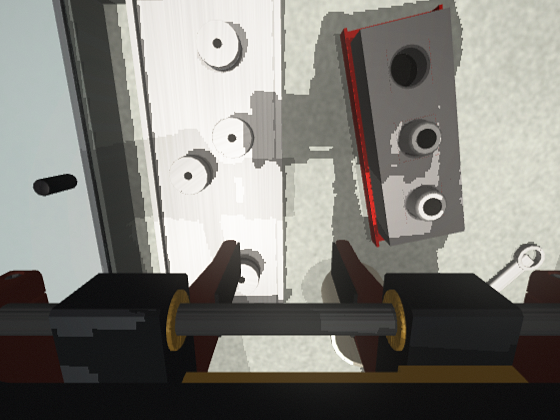

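Both sleeves stand in bores at px (425,138) and (430,205). Their tops are 18 mm above the block face, so they are home. Next is roller 3 at (190,175).

```bash
python3 -m jog '[[[100,1.1,4.8,-3,0],[100,1.1,4.9,-5,0],[100,0.05,0,-4,0],[100,0,0,0,0],[100,0,0,0,0]]]'
```

```text
t: 20.62
eef_pos: [525.7, 235.5, 55.8]
tcp_rot: [-3.141, -0.001, 0.064]
contact_force: [0.4, -0.1, 0.3]
opening: 0.609
```

```bash
python3 -m jog '[[[100,0.08,0.55,-0.8,0],[100,0,0,-3,0],[255,0,0,0,0],[255,0,0,0,0],[255,0,0,0,0]]]' 30; python3 -m jog '[[[255,0,0,0,0],[255,0,0,0,0]]]'; python3 -m jog '[[[255,0,0,4,0],[255,0,0,5,0],[255,0,-2,4,0],[255,0,-5,2,0],[255,0,-5,0,0]]]'
```

```text
t: 21.25
eef_pos: [526.5, 242.0, 18.1]
tcp_rot: [-3.141, -0.002, 0.066]
contact_force: [0.1, -0.6, -1.2]
opening: 0.427
t: 21.5
eef_pos: [526.4, 242.0, 17.9]
tcp_rot: [-3.141, -0.002, 0.066]
contact_force: [-0.6, -0.1, 3.5]
opening: 0.427
t: 22.12
eef_pos: [526.5, 120.9, 169.1]
tcp_rot: [-3.141, -0.004, 0.067]
contact_force: [1.3, -0.4, -1.9]
opening: 0.425
```

```bash
python3 -m jog '[[[255,0.4,-5.6,0,0],[255,0.4,-5.6,0,0],[255,0.4,-5.6,0,0],[255,0.4,-5.6,0,0],[255,0.4,-5.6,0,0]]]'; python3 -m jog '[[[255,0.4,-5.6,0,0],[255,0.4,-5.6,-3,0],[255,0.4,0,-4,0],[255,0,0,-3,0],[255,0,0,0,0]]]'
```

```text
t: 22.75
eef_pos: [545.5, -160.0, 166.4]
tcp_rot: [-3.141, 0.0, 0.066]
contact_force: [0.2, 1.0, -0.8]
opening: 0.427
t: 23.38
eef_pos: [555.7, -268.4, 63.3]
tcp_rot: [-3.138, 0.006, 0.065]
contact_force: [0.3, 0.6, -1.9]
opening: 0.425
```

```bash
python3 -m jog '[[[255,0.3,-1.5,0,0],[255,0,0,-2.5,0],[255,0,0,-1.8,0],[255,0,0,0,0]]]'; python3 -m jog '[[[100,0,0,0,0],[100,0,0,0,0],[100,0,0,0,0]]]';  python3 -m jog '[[[100,0,0,4,0],[100,0,0,5,0],[100,0,0,5,0],[100,0,0,5,0],[100,0,0,0,0]]]'
python3 - <<'E'
from h import *
print(bot.get_obs()['eef_pos']);snap('wrist','w6.png');
from find import detect; detect('top','t6')
E
```

```text
t: 23.88
eef_pos: [560.1, -284.1, 23.1]
tcp_rot: [-3.14, 0.002, 0.066]
contact_force: [-0.5, -0.1, -1.5]
opening: 0.429
t: 24.25
eef_pos: [561.2, -284.5, 25.3]
tcp_rot: [3.141, -0.001, 0.066]
contact_force: [0.1, -0.8, -0.8]
opening: 0.609
t: 24.88
eef_pos: [562.3, -285.1, 221.2]
tcp_rot: [3.136, -0.009, 0.066]
contact_force: [-0.0, -0.6, -0.4]
opening: 0.609
[ 562.2765329  -285.1436178   221.15204501]
roller n 204 px [140. 190.] circ [647.1 212.9] 19.2 mean [646.5 212.3  36.5] rect [646.9 212.4] [37. 36.]
roller n 204 px [145. 224.] circ [567.2 198.6] 18.7 mean [567.  198.5  36.2] rect [567.2 198.9] [33. 36.]
roller n 208 px [146. 288.] circ [418.6 186.9] 19.0 mean [419.2 186.7  36. ] rect [418.7 187. ] [34. 36.]
```

View pics/w6.png

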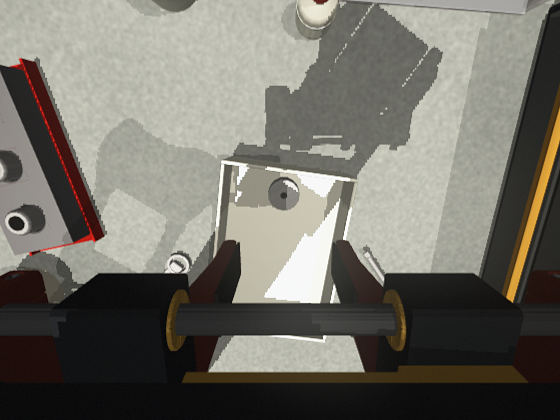

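View pics/t6.png

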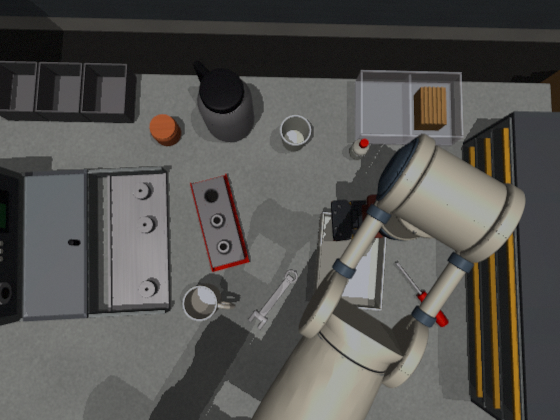

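Roller 3 stands in the tote at px (283,193). The top view shows the other three at (140,190), (145,224) and (146,288), unmoved. Next is roller 2.

```bash
python3 -m jog '[[[100,0,5.6,0,0],[100,0,5.6,0,0],[100,0,5.6,0,0],[100,0,5.6,0,0],[100,0,5.6,0,0]]]'; python3 -m jog '[[[100,0,5.6,-1,0],[100,0,5.6,-2,0],[100,0,5.6,-4,0],[100,0,3,-4,0],[100,0,0,0,0]]]';python3 -m jog '[[[100,0,0,0,0]]]'
```

```text
t: 25.6
eef_pos: [559.7, -2.5, 211.7]
tcp_rot: [-3.141, 0.003, 0.066]
contact_force: [0.7, -0.7, 0.8]
opening: 0.603
t: 26.22
eef_pos: [557.0, 189.7, 101.1]
tcp_rot: [3.14, 0.011, 0.069]
contact_force: [0.2, -0.5, -0.5]
opening: 0.606
t: 26.35
eef_pos: [560.5, 187.9, 107.7]
tcp_rot: [3.141, 0.001, 0.066]
contact_force: [-0.3, 0.4, -0.0]
opening: 0.609
```

```bash
python3 -m jog '[[[100,0.45,1.1,-2,0],[100,0,0,-3,0],[100,0,0,0,0],[100,0,0,0,0]]]'
```

```text
t: 26.85
eef_pos: [565.8, 199.4, 58.8]
tcp_rot: [-3.141, -0.001, 0.065]
contact_force: [0.7, 0.1, 0.3]
opening: 0.611
```

```bash
python3 -m jog '[[[100,-0.05,0,-2,0],[100,0,0,-2,0],[100,0,0,0,0],[255,0,0,0,0],[255,0,0,0,0]]]' 30; python3 -m jog '[[[255,0,0,0,0],[255,0,0,0,0]]]'; python3 -m jog '[[[255,0,0,4,0],[255,0,0,5,0],[255,0,-2,4,0],[255,0,-5,2,0],[255,0,-5,0,0]]]'
```

```text
t: 27.48
eef_pos: [565.2, 199.7, 18.6]
tcp_rot: [-3.141, -0.001, 0.066]
contact_force: [-0.4, -0.3, -0.6]
opening: 0.424
t: 27.72
eef_pos: [565.1, 199.7, 18.6]
tcp_rot: [-3.141, -0.001, 0.066]
contact_force: [0.3, 0.0, 1.5]
opening: 0.426
t: 28.35
eef_pos: [565.4, 78.8, 170.5]
tcp_rot: [3.142, -0.004, 0.067]
contact_force: [1.0, -0.7, -1.5]
opening: 0.427
```

```bash
python3 -m jog '[[[255,-0.8,-5.6,0,0],[255,-0.8,-5.6,0,0],[255,-0.8,-5.6,0,0],[255,-0.8,-5.6,0,0],[255,-0.8,-5.6,0,0]]]'; python3 -m jog '[[[255,-0.8,-5.6,0,0],[255,-0.4,-2.3,-3,0],[255,0,0,-4,0],[255,0,0,-3,0],[255,0,0,0,0]]]'
```

```text
t: 28.98
eef_pos: [524.0, -202.1, 167.7]
tcp_rot: [-3.141, 0.0, 0.066]
contact_force: [0.8, -0.1, -1.2]
opening: 0.424
t: 29.6
eef_pos: [510.7, -278.4, 64.4]
tcp_rot: [-3.138, 0.005, 0.066]
contact_force: [0.2, -0.7, -1.5]
opening: 0.428
```

```bash
python3 -m jog '[[[255,0.2,-0.3,0,0],[255,0,0,-2.5,0],[255,0,0,-1.8,0],[255,0,0,0,0]]]'; python3 -m jog '[[[100,0,0,0,0],[100,0,0,0,0],[100,0,0,0,0]]]';  python3 -m jog '[[[100,0,0,4,0],[100,0,0,5,0],[100,0,0,5,0],[100,0,0,5,0],[100,0,0,0,0]]]'
python3 - <<'E'
from h import *
print(bot.get_obs()['eef_pos']);snap('wrist','w7.png');
from find import detect; detect('top','t7')
E
```

```text
t: 30.1
eef_pos: [514.1, -282.0, 23.8]
tcp_rot: [-3.14, 0.002, 0.066]
contact_force: [-0.5, -0.2, -1.9]
opening: 0.427
t: 30.48
eef_pos: [515.2, -282.7, 26.0]
tcp_rot: [3.141, -0.001, 0.066]
contact_force: [0.2, -0.6, -0.2]
opening: 0.605
t: 31.1
eef_pos: [516.3, -283.4, 221.3]
tcp_rot: [3.136, -0.008, 0.066]
contact_force: [0.2, 0.3, 0.1]
opening: 0.608
[ 516.25136408 -283.36916946  221.32909708]
roller n 198 px [141. 190.] circ [647. 213.] 18.9 mean [646.5 212.   36. ] rect [647.4 212.2] [34. 36.]
roller n 213 px [147. 289.] circ [418.2 186.7] 19.1 mean [418.7 186.5  36. ] rect [418.7 186.9] [34. 36.]
```

View pics/w7.png

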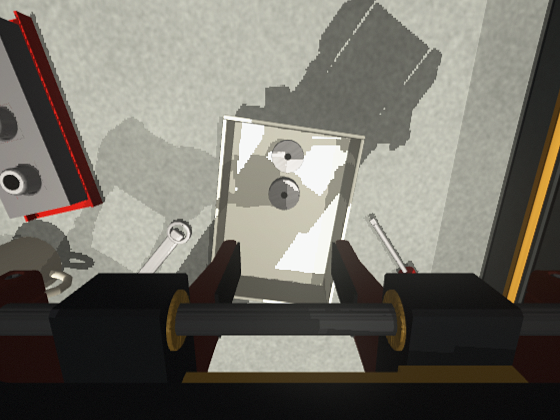

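Two rollers are in the tote, at px (287,155) and (284,193). Next is roller 1 at (645,213).

```bash
python3 -m jog '[[[100,1.4,5.5,0,0],[100,1.4,5.5,0,0],[100,1.4,5.5,0,0],[100,1.4,5.5,0,0],[100,1.4,5.5,0,0]]]'; python3 -m jog '[[[100,1.4,5.5,-1,0],[100,1.4,5.5,-2,0],[100,1.4,5.5,-4,0],[100,1.4,5,-4,0],[100,0,0,0,0]]]';python3 -m jog '[[[100,0,0,0,0],[100,0,0,0,0]]]'
```

```text
t: 31.82
eef_pos: [584.1, -5.6, 212.1]
tcp_rot: [-3.141, 0.004, 0.066]
contact_force: [-0.3, -1.1, 0.7]
opening: 0.609
t: 32.45
eef_pos: [635.1, 202.3, 101.9]
tcp_rot: [3.14, 0.013, 0.07]
contact_force: [-0.6, -1.1, 0.5]
opening: 0.609
t: 32.7
eef_pos: [639.2, 198.5, 112.3]
tcp_rot: [-3.142, -0.002, 0.064]
contact_force: [-0.6, -0.0, 0.7]
opening: 0.607
```

```bash
python3 -m jog '[[[100,0.6,1.45,-2,0],[100,0,0,-3,0],[100,0,0,0,0],[100,0,0,0,0]]]'
python3 - <<'E'
from h import *
snap('wrist','w8.png');
from find import detect; detect('top','t8')
E
```

```text
t: 33.2
eef_pos: [644.9, 214.3, 61.3]
tcp_rot: [-3.141, -0.001, 0.066]
contact_force: [0.4, -0.4, 1.2]
opening: 0.608
roller n 220 px [147. 288.] circ [418.5 186.7] 19.0 mean [418.8 186.1  35.9] rect [418.8 186.2] [34. 37.]
```

View pics/w8.png

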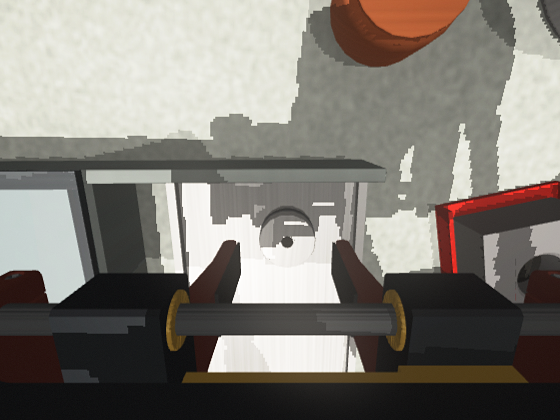

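The roller is centred between the fingers at px (287,235). Descending to grip it.

```bash
python3 -m jog '[[[100,0,-0.1,-2,0],[100,0,0,-2.2,0],[100,0,0,0,0],[255,0,0,0,0],[255,0,0,0,0]]]' 30; python3 -m jog '[[[255,0,0,0,0],[255,0,0,0,0]]]'; python3 -m jog '[[[255,0,0,4,0],[255,0,0,5,0],[255,-1,-2,4,0],[255,-1,-5,2,0],[255,-1,-5,0,0]]]'
```

```text
t: 33.92
eef_pos: [645.1, 213.4, 19.6]
tcp_rot: [-3.141, -0.001, 0.066]
contact_force: [0.1, 0.3, -1.5]
opening: 0.427
t: 34.17
eef_pos: [645.1, 213.4, 19.6]
tcp_rot: [-3.141, -0.001, 0.066]
contact_force: [1.0, 0.4, 0.8]
opening: 0.424
t: 34.8
eef_pos: [615.1, 92.5, 171.6]
tcp_rot: [3.142, -0.005, 0.067]
contact_force: [1.0, -0.8, -2.0]
opening: 0.425
```

```bash
python3 -m jog '[[[255,-2.1,-5.6,0,0],[255,-2.1,-5.6,0,0],[255,-2.1,-5.6,0,0],[255,-2.1,-5.6,0,0],[255,-2.1,-5.6,0,0]]]'; python3 -m jog '[[[255,-2.1,-5.6,0,0],[255,-2.0,-3.4,-3,0],[255,0,0,-4,0],[255,0,0,-3,0],[255,0,0,0,0]]]'
```

```text
t: 35.42
eef_pos: [508.6, -188.3, 168.7]
tcp_rot: [3.141, -0.0, 0.066]
contact_force: [1.1, -0.4, -2.3]
opening: 0.427
t: 36.05
eef_pos: [466.8, -275.7, 65.6]
tcp_rot: [-3.138, 0.005, 0.065]
contact_force: [0.1, -0.5, -1.0]
opening: 0.424
```

```bash
python3 -m jog '[[[255,-0.1,0,0,0],[255,0,0,-2.5,0],[255,0,0,-1.8,0],[255,0,0,0,0]]]'; python3 -m jog '[[[100,0,0,0,0],[100,0,0,0,0],[100,0,0,0,0]]]';  python3 -m jog '[[[100,0,0,4,0],[100,0,0,5,0],[100,0,0,5,0],[100,0,0,5,0],[100,0,0,0,0]]]'
python3 - <<'E'
from h import *
print(bot.get_obs()['eef_pos']);snap('wrist','w9.png');
from find import detect; detect('top','t9')
E
```

```text
t: 36.55
eef_pos: [467.1, -276.2, 24.8]
tcp_rot: [-3.14, 0.002, 0.066]
contact_force: [-0.9, 0.1, -2.2]
opening: 0.424
t: 36.92
eef_pos: [468.1, -277.1, 26.7]
tcp_rot: [3.141, -0.001, 0.066]
contact_force: [0.4, 0.3, 0.4]
opening: 0.606
t: 37.55
eef_pos: [469.1, -277.7, 221.8]
tcp_rot: [3.135, -0.008, 0.066]
contact_force: [0.1, 0.2, 0.3]
opening: 0.608
[ 469.14498145 -277.73587422  221.824045  ]
roller n 217 px [147. 289.] circ [418.8 186.4] 19.0 mean [418.7 186.2  36.3] rect [418.8 186.4] [34. 35.]
```

View pics/w9.png

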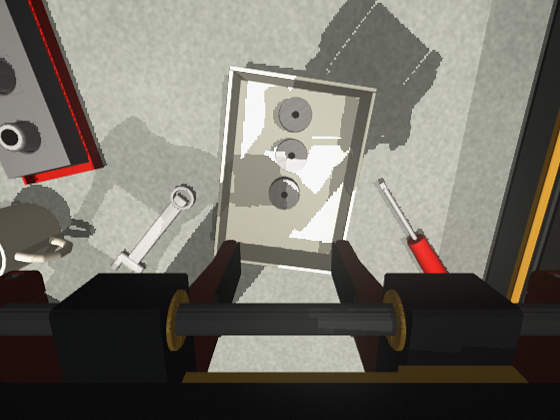

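Three rollers are in the tote at px (295,115), (291,155) and (284,193). The last roller is still at (416.6,186).

```bash
python3 -m jog '[[[100,-0.5,5.5,0,0],[100,-0.5,5.5,0,0],[100,-0.5,5.5,0,0],[100,-0.5,5.5,0,0],[100,-0.5,5.5,0,0]]]'; python3 -m jog '[[[100,-0.6,5.5,-1,0],[100,-0.6,5.5,-1,0],[100,-0.6,5.5,-2,0],[100,-0.6,3.5,-2,0],[100,0,0,0,0]]]';python3 -m jog '[[[100,0,0,0,0],[100,0,0,0,0]]]'
```

```text
t: 38.28
eef_pos: [441.5, -0.0, 213.3]
tcp_rot: [-3.141, 0.003, 0.065]
contact_force: [0.3, -0.3, -0.3]
opening: 0.611
t: 38.9
eef_pos: [416.2, 199.5, 151.4]
tcp_rot: [3.14, 0.007, 0.07]
contact_force: [-0.2, -1.0, -0.0]
opening: 0.604
t: 39.15
eef_pos: [419.1, 197.3, 156.1]
tcp_rot: [3.141, -0.001, 0.064]
contact_force: [0.1, -0.5, -0.1]
opening: 0.608
```

```bash
python3 -m jog '[[[100,-0.25,-1.1,-4,0],[100,0,0,-4,0],[100,0,0,-2,0],[100,0,0,0,0],[100,0,0,0,0]]]'
python3 - <<'E'
from h import *
snap('wrist','w10.png')
E
```

```text
t: 39.78
eef_pos: [417.1, 187.0, 57.3]
tcp_rot: [-3.141, -0.002, 0.065]
contact_force: [-0.0, 0.4, 0.2]
opening: 0.61
```

View pics/w10.png

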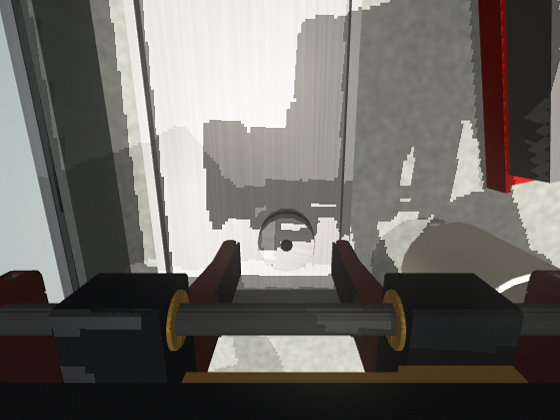

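The roller is centred between the fingers at px (286,240), and the rest of the tray is empty. Descending to grip it.

```bash
python3 -m jog '[[[100,0,-0.05,-2,0],[100,0,0,-1.7,0],[100,0,0,0,0],[255,0,0,0,0],[255,0,0,0,0]]]' 30; python3 -m jog '[[[255,0,0,0,0],[255,0,0,0,0]]]'; python3 -m jog '[[[255,0,0,4,0],[255,0,0,5,0],[255,0.3,-2,4,0],[255,0.3,-5,2,0],[255,0.3,-5,0,0]]]'
```

```text
t: 40.45
eef_pos: [416.6, 187.0, 19.6]
tcp_rot: [-3.141, -0.001, 0.066]
contact_force: [-0.1, 0.5, 1.2]
opening: 0.425
t: 40.7
eef_pos: [416.7, 187.0, 19.6]
tcp_rot: [-3.141, -0.002, 0.066]
contact_force: [0.0, 0.0, 4.0]
opening: 0.425
t: 41.32
eef_pos: [425.8, 65.9, 170.8]
tcp_rot: [3.142, -0.004, 0.067]
contact_force: [0.6, -0.5, -1.9]
opening: 0.425
```

```bash
python3 -m jog '[[[255,0,-5.6,0,0],[255,0,-5.6,0,0],[255,0,-5.6,0,0],[255,0,-5.6,0,0],[255,0,-5.6,0,0]]]'; python3 -m jog '[[[255,0,-5.0,0,0],[255,-0.2,-0.5,-3,0],[255,0,0,-4,0],[255,0,0,-3,0],[255,0,0,0,0]]]'
```

```text
t: 41.95
eef_pos: [424.7, -215.0, 168.4]
tcp_rot: [-3.141, 0.0, 0.066]
contact_force: [1.7, -0.0, -1.0]
opening: 0.426
t: 42.58
eef_pos: [421.4, -267.0, 65.5]
tcp_rot: [-3.137, 0.005, 0.066]
contact_force: [-0.6, -0.1, -1.0]
opening: 0.427
```

```bash
python3 -m jog '[[[255,0,-0.5,0,0],[255,0,0,-2.5,0],[255,0,0,-1.8,0],[255,0,0,0,0]]]'; python3 -m jog '[[[100,0,0,0,0],[100,0,0,0,0],[100,0,0,0,0]]]';  python3 -m jog '[[[100,0,0,4,0],[100,0,1,5,0],[100,0.5,3,5,0],[100,0.7,5,5,0],[100,0.7,5,0,0]]]'; python3 -m jog '[[[100,0.7,5,0,0],[100,0.7,5,0,0],[100,0.7,5,0,0],[100,0,0,0,0]]]'
python3 - <<'E'
from h import *
print(bot.get_obs()['eef_pos']);snap('side','s11.png');
from find import detect; p,d,m=detect('top','t11')
C=cloud(d,m);Z=C[...,2];L=C[...,:2]-[492,-281]
M=(abs(L[...,0])<95)&(abs(L[...,1])<66)&(Z>15);n,l,s,c=cv2.connectedComponentsWithStats(M.astype(np.uint8))
for i in range(1,n):
    if s[i,4]>20: print(s[i,4],C[l==i].mean(0))
pts=[]
for v in range(178,312):
    c=[u for u in range(5,175) if 57<Z[v,u]<68]
    if c: pts.append(C[v,c[-1]][:2])
print(np.median(pts,0))
E
```

```text
t: 43.08
eef_pos: [422.6, -272.9, 24.9]
tcp_rot: [-3.14, 0.002, 0.066]
contact_force: [-0.2, -0.4, -0.9]
opening: 0.428
t: 43.45
eef_pos: [423.5, -273.5, 26.6]
tcp_rot: [3.141, -0.001, 0.066]
contact_force: [0.0, -0.4, -0.5]
opening: 0.604
t: 44.08
eef_pos: [442.8, -138.9, 215.0]
tcp_rot: [3.138, -0.008, 0.064]
contact_force: [0.7, 0.5, -0.2]
opening: 0.607
t: 44.58
eef_pos: [462.4, 13.6, 210.1]
tcp_rot: [-3.141, -0.001, 0.071]
contact_force: [0.3, -0.4, 0.6]
opening: 0.607
[462.38066936  13.60441557 210.06086544]
218 [ 561.38276455 -282.64749055   29.43061717]
223 [ 516.27816153 -280.81460801   29.20803099]
221 [ 469.5055827  -275.42856787   29.39866852]
226 [ 424.94778358 -271.82530125   29.21936412]
74 [ 411.45919226 -345.94767277   41.18495882]
[516.42473365 318.87571743]
```

View pics/t11.png

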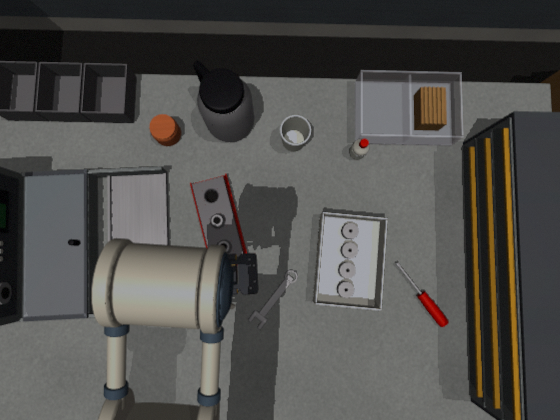

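View pics/s11.png

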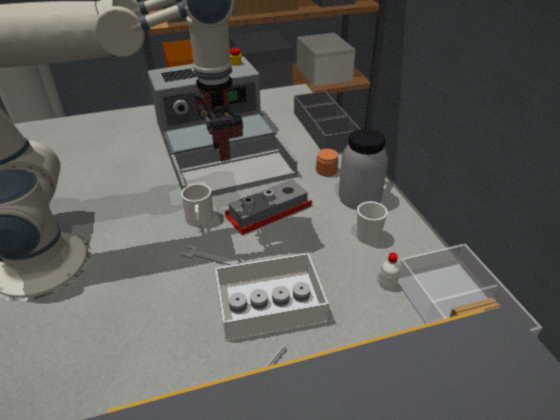

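The top view shows four rollers in the tote at px (350,231), (349,250), (347,270) and (345,289). The side view shows the tray empty and both sleeves in the block. Now I'll shut the guard.

```bash
python3 -m jog '[[[60,0.95,5.4,0,0],[60,0.95,5.4,0,0],[60,0.95,5.4,0,0],[60,0.95,5.4,-1,0],[60,0.95,5.4,-1,0]]]'; python3 -m jog '[[[60,0.95,5.4,-2,0],[60,0,0,-2,0],[60,0,0,0,0],[60,0,0,0,0]]]'
python3 - <<'E'
from h import *
print(bot.get_obs()['eef_pos']);p,d,m=snap('wrist','w12.png');C=cloud(d,m);Z=C[...,2]
M=(Z>90)&(Z<102)&(abs(C[...,0]-520)<40)&(abs(C[...,1]-341)<40);print(M.sum(),C[M].mean(0),cv2.minEnclosingCircle(C[M][:,:2].astype(np.float32)))
E
```

```text
t: 45.3
eef_pos: [511.0, 280.7, 189.8]
tcp_rot: [3.141, -0.001, 0.063]
contact_force: [0.5, 0.8, 0.0]
opening: 0.761
t: 45.8
eef_pos: [520.1, 333.0, 151.0]
tcp_rot: [-3.141, -0.002, 0.063]
contact_force: [0.2, 0.5, -0.0]
opening: 0.764
[520.09596374 332.97498993 151.03632993]
261 [520.48497141 338.83482605  94.96415921] ((519.8568725585938, 338.8031005859375), 6.858338356018066)
```

View pics/w12.png

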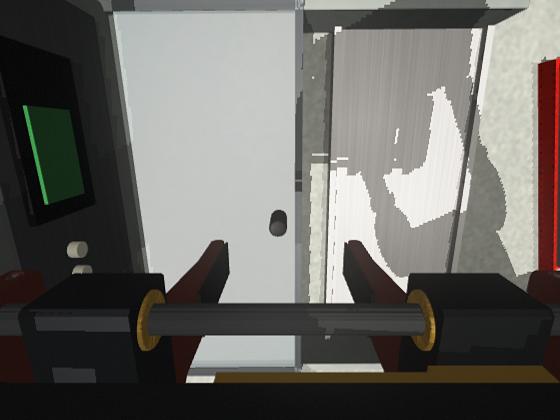

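The post is at px (279,222), world (520,339). I'll grip it and pull.

```bash
python3 -m jog '[[[60,0,0.55,-3,0],[60,0,0,-3,0],[60,0,0,-2.2,0],[255,0,0,0,0],[255,0,0,0,0]]]' 40; python3 -m jog '[[[255,0,0,0,0],[255,0,0,0,0],[255,0,0,0,0],[255,0,0,0,0],[255,0,0,0,0]]]'; python3 -m jog '[[[255,0,0,0,0],[255,0,0,0,0]]]'
```

```text
t: 46.48
eef_pos: [520.3, 340.1, 70.0]
tcp_rot: [-3.14, -0.003, 0.065]
contact_force: [0.7, -0.6, 0.4]
opening: 0.578
t: 47.1
eef_pos: [519.4, 339.2, 67.9]
tcp_rot: [3.14, 0.0, 0.065]
contact_force: [-0.6, -5.3, 2.3]
opening: 0.149
t: 47.35
eef_pos: [519.4, 339.2, 67.9]
tcp_rot: [3.14, 0.0, 0.065]
contact_force: [0.0, -5.2, 3.0]
opening: 0.15
```

```bash
python3 -m jog '[[[255,0.2,-3,0,0],[255,0.2,-3,0,0],[255,0.2,-3,0,0],[255,0.2,-3,0,0],[255,0.2,-2.5,0,0]]]';python3 -m jog '[[[255,0.1,-1.2,0,0],[255,0,0,0,0]]]'
```

```text
t: 47.98
eef_pos: [529.6, 195.3, 67.9]
tcp_rot: [-3.14, -0.001, 0.066]
contact_force: [1.4, 2.4, -1.1]
opening: 0.153
t: 48.22
eef_pos: [530.4, 182.7, 67.8]
tcp_rot: [3.141, -0.0, 0.065]
contact_force: [-1.2, -0.9, 0.7]
opening: 0.151
```

Continuing gently to the stop, expected at about y=169.

```bash
python3 -m jog '[[[255,0.05,-0.6,0,0],[255,0.05,-0.5,0,0],[255,0,0,0,0]]]';python3 -m jog '[[[255,0,-0.3,0,0],[255,0,-0.2,0,0],[255,0,0,0,0]]]'
```

```text
t: 48.6
eef_pos: [531.2, 172.2, 67.9]
tcp_rot: [3.141, 0.0, 0.066]
contact_force: [-1.6, -0.8, 3.3]
opening: 0.15
t: 48.98
eef_pos: [531.4, 169.6, 67.9]
tcp_rot: [-3.137, -0.001, 0.067]
contact_force: [0.1, 9.7, 1.1]
opening: 0.153
```

The 9.7 N reaction at y=169.6 means the guard is at its shut stop. I'll release, retreat and check.

```bash
python3 -m jog '[[[60,0,0.1,0,0],[60,0,0,0,0],[60,0,0,0,0],[60,0,0,0,0],[60,0,0,0,0]]]'; python3 -m jog '[[[60,0,0,3,0],[60,0,0,4,0],[60,0,0,5,0],[60,-2,-5,4,0],[60,-2,-5,0,0]]]'; python3 -m jog '[[[60,-2,-5,0,0],[60,-2,-5,0,0],[60,-1,-5,0,0],[60,-1,-5,0,0],[60,0,-5,0,0]]]'; python3 -m jog '[[[60,0,-5,0,0],[60,0,-5,0,0],[60,0,0,0,0],[60,0,0,0,0]]]'
python3 - <<'E'
from h import *
print(bot.get_obs()['eef_pos'],bot.get_obs()['contact_force']);snap('side','s13.png');
p,d,m=snap('top','t13.png')
C=cloud(d,m);Z=C[...,2]
z=np.load('pics/top0.npz');C0=cloud(z['d'],m)
pts=[]
for v in range(178,312):
    c=[u for u in range(100,175) if 57<Z[v,u]<68]
    if c: pts.append(C[v,c[-1]][:2])
pts=np.array(pts);print(np.polyfit(pts[:,0],pts[:,1],1),'front edge y at x=531',np.polyval(np.polyfit(pts[:,0],pts[:,1],1),531))
M=(Z>88)&(Z<102)&(abs(C[...,0]-531)<25)&(abs(C[...,1]-172)<30);print('post',C[M].mean(0))
for B in((516.8,10.3),(576.3,27)):
    M=(np.hypot(C[...,0]-B[0]-1.5,C[...,1]-B[1])<20)&(Z>57);print('sleeve',M.sum(),C[M].mean(0))
L=C[...,:2]-[492,-281]
M=(abs(L[...,0])<95)&(abs(L[...,1])<62)&(Z>15);n,l,s,c=cv2.connectedComponentsWithStats(M.astype(np.uint8))
for i in range(1,n):
    if s[i,4]>20: print('tote',s[i,4],C[l==i].mean(0))
E
```

```text
t: 49.6
eef_pos: [531.3, 168.1, 67.7]
tcp_rot: [3.141, 0.0, 0.066]
contact_force: [-0.2, -0.2, 0.3]
opening: 0.679
t: 50.22
eef_pos: [493.5, 71.1, 229.2]
tcp_rot: [3.141, -0.007, 0.067]
contact_force: [0.6, -0.1, 0.0]
opening: 0.767
t: 50.85
eef_pos: [432.0, -180.0, 225.5]
tcp_rot: [3.141, -0.001, 0.065]
contact_force: [1.0, -0.0, -0.5]
opening: 0.763
t: 51.35
eef_pos: [432.6, -277.9, 224.9]
tcp_rot: [-3.141, 0.0, 0.065]
contact_force: [-0.1, 0.1, -1.1]
opening: 0.767
[ 432.608848   -277.94906045  224.89434708] [-0.07177611  0.0939665  -1.06158226]
[6.77391077e-02 1.13560388e+02] front edge y at x=531 149.52985465299673
post [533.13103045 168.42037581  95.32904058]
sleeve 133 [518.37969617  10.20415648  63.84781538]
sleeve 131 [577.60917592  26.60575133  63.82893444]
tote 218 [ 561.37671652 -282.56992686   29.19477474]
tote 224 [ 516.25220938 -280.74265025   29.13039089]
tote 11652 [ 440.73342561 -267.21177918  574.68917481]
```

View pics/t13.png

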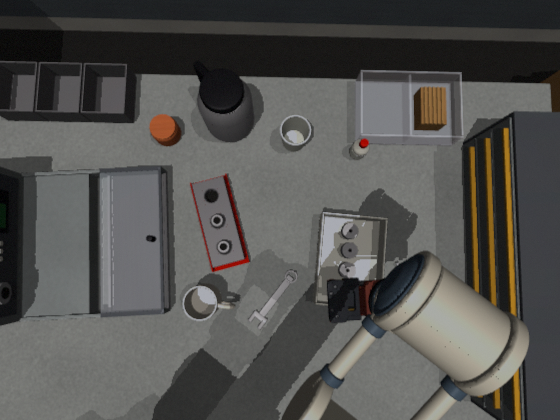

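View pics/s13.png

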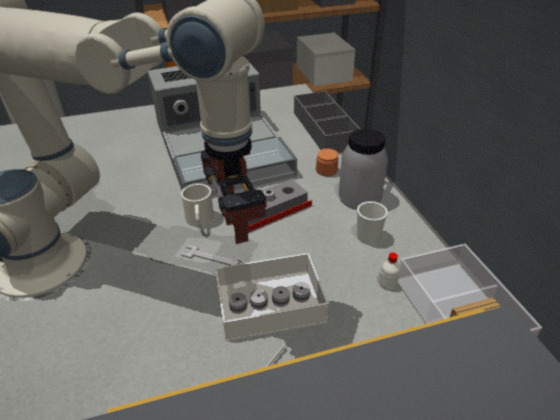

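The guard is shut: the post travelled 170 mm, from y=338.8 to 168.4. The sleeves are home, four rollers are in the tote at px (238–300, 290–301) in the side view, and the arm is clear. Handing in.

```bash
python3 -c "
from bench import bot
print(bot.finish_job())"
```

```text
the job is handed in; nothing more can be done
None
```

I opened the guard, put both sleeves into bores 3 and 2 and all four rollers into the tote, then shut the guard again. The job was handed in at about 51 s; no verdict is reported.

Last checks:
- **Sleeves:** there were two. Each stands about 18 mm above the block's top face, which is fully home.
- **Rollers:** all four are inside the tote in the side view. In the last top view the arm hid one or two of them. An earlier unobstructed view, before the guard was shut, had all four in place.
- **Guard:** the post moved 170 mm back, from y = 338.8 to 168.4 mm, and met the stop with about 10 N. That is fully shut. The guard appears to have started about 14 mm open.
- **Tray:** it was empty in the top and side views before I shut the guard. No roller was seen to have been knocked aside.
- **Mug, wrench, bottle and screwdriver:** the pictures show no movement in the mug, wrench or bottle. The screwdriver was partly hidden by the arm in the last top view and had not moved in the one before. I did not measure their positions separately.
- **Forces:** opening the guard against its end stop gave a brief 57 N at the wrist, through the fingers gripping the post. I took this as within the 120 N wrist limit and backed off straight away.

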